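# Lock the office first-aid box

## Robot

A 6-joint arm with a two-finger parallel gripper is mounted at the origin on the work surface. World frame = base frame: x ahead of the robot, y to its left, z up, the work surface at z = 0. Lengths are in m, angles in rad, forces in N, time in s.
With the tool pointing down it reaches from about 0.35 to 0.775 m from the base axis. Payload 7.3 kg.
Tool frame: the origin (TCP) lies between the finger pads; the fingertips stand 8 mm ahead of it and the grasp point (between the pads) lies 11 mm behind it (robot.nose_length is the distance from the TCP to the fingertips, in m); z points along the fingers, y is the line along which they close (so a half turn about z gives the same grasp; the last joint's range is limited). The gripper opens to 92 mm and grips with 3 to 60 N. Pads are 19 mm wide; open, the fingers measure 130 mm over their backs; the gripper's body (75 mm by 190 mm) begins 47 mm behind the grasp point.
Start: joints at [-1.318, 0.342, 1.524, -0, 1.275, -0.146], TCP at [0.204, -0.484, 0.195] pointing down, gripper open.
Joint ranges: [-2.53, 2.53], [-0.77, 2.02], [0.04, 2.7], [-1, 4.14], [0.28, 2.66], [-3.11, 3.11]. Speed limits (rad/s): [2.57, 2.57, 3.14, 3.14, 3.14, 3.14].

## Interface

Orientations are given as [roll, pitch, yaw] about the fixed x, y, z axes, in that order (R = Rz(yaw) Ry(pitch) Rx(roll)).
In Python, from cell import robot gives the robot as it stands. The module is installed in compiled form; this text tells all that it offers.
- The arm moves only by the shell command python3 -m jog 'ROWS' [FORCE]. ROWS is JSON, a list that holds one entry, the list of rows, each a list of 5 numbers: the gripper's target within -1 to 1 (fully open at 1, half-way at 0, shut at -1), then the shift along the tool's x, y, z in m, then the turn about the tool's z in rad. A call has 1 to 5 rows; each row is the pose to reach, as a shift and turn from the pose commanded when the call began, along the tool's axes at that moment; what a row does not reach only later rows make up. A row lasts 1/12 s, in which the tool goes at most 41.7 mm and 7.16 degrees, less where a joint would pass 70% of its speed; a pose out of reach is approached as far as the arm can. A call with a gripper value outside its range is refused whole. The fingers move at their own pace and stop on an object; FORCE is the grip in N (left out, the last holds). Time passes only in rows, so rows that repeat a pose let the fingers close. It gives the time, the measured TCP pose, the force, the opening and the grip force at its end, in the units of the state.
- robot.observe(): the state, without advancing time (a new reading comes with each control period).
- robot.read_camera(name): name is "scene" or "top"; returns the picture (420x560x3 uint8, red, green, blue); there is no depth.
- robot.camera_model(name): a dict with "camera_matrix" (3x3 intrinsics, pixels), "position" and "attitude" of the camera in the world. Camera axes: x right, y down, z forward; pixel columns grow to the right and rows downward; lengths in m; the calibration is good to about 2 mm. A picture is of the moment at which its call begins. camera_model takes no time and is no camera call.
- robot.hand_in(): hands the job in; it is judged then, once.
The state is a dict: "time": time; "qpos": joint angles; "qvel": joint speeds; "joint_efforts": joint torques, N m; "tool_pos": TCP position; "tool_rot": TCP orientation; "contact_force": force on the tool from outside, world axes, zero at the start; "torque": the same for the moment, N m; "opening": finger opening in m; "grip_force": force on a finger pad.
Only numpy, scipy, OpenCV 4.12 (cv2) and the standard library are available. Lean on these libraries where they do the work, as an engineer would, in place of code of your own. Each camera call takes 0.05 s, during which the arm holds its last target. There are 200 camera calls.

## Task

The first-aid box with the green lid and white cross has been restocked and its lid is on, but its four side clips still stick out. Flip all four clips down flat against the sides of the box so that the lid is locked, and do not touch the blue-lidded box next to it.

Things in the scene. Friction and masses are not known exactly. Their poses are not given: they have to be found in the camera images.
- aid_hinge_a (a point): Clip a, on one short end of the first-aid box (green lid, white cross): orange hinged flap 48 mm wide, 32 mm hinge to free edge, 4 mm thick. Point: middle of its hinge line, 82 mm out from the box's centre, 68 mm above the desk. Axes turn with the flap: y along the hinge; z from free edge to hinge, so z up = flap hangs flat on the box side (its stop), z level = it sticks straight out.
- aid_hinge_b (a point): Clip b, on one long side of the same box: flap 56 mm wide, otherwise like clip a; its hinge is 60 mm out from the box's centre, 68 mm above the desk; axes as for clip a. Every clip starts sticking out, between 15 degrees below level and 30 degrees above.
- aid_hinge_c (a point): Clip c, on the other short end, opposite clip a and like it (48 mm wide, hinge 82 mm out from the centre, 68 mm above the desk, same axes). All clips have stiff hinges: a flap stays where it is left; 2 to 3 N pressed down 20 mm out from the hinge turn it.
- aid_hinge_d (a point): Clip d, on the other long side, opposite clip b and like it (56 mm wide, hinge 60 mm out from the centre, 68 mm above the desk, same axes). The box's lid is 160 by 116 mm, its top 78 mm above the desk; the clear walls stand 5 mm inside the lid's edge. The box does not shift on the desk.
- other_box: The other snap-lock box, to be left alone: same shape and size, also fixed, plain blue lid without a cross, four open orange clips. Origin at the centre of its underside on the desk, z up, x along its long side. The two boxes may swap sides (left or right); their centres are at least 300 mm apart.
Things that resemble listed ones, but are neither listed nor needed, are in the scene too. Leave any pink look-alike of the part that bears aid_hinge_a alone.

How it is judged:
At the end, for the whole second after the job is handed in: All four clips of the green-lidded first-aid box hang down flat against its sides, each within 0.25 rad (14 degrees) of vertical (angle between each of aid_hinge_a, aid_hinge_b, aid_hinge_c, aid_hinge_d's own z axis and vertical below 0.25 rad); the robot touches nothing.
It fails at once if the blue-lidded box or its clips are pushed (more than 1 N) (contact force between any of the fingers, the arm and other_box above 1 N).
It also fails if it takes over 48 s, if anything falls off the work surface, if the arm or the gripper's body presses on something with over 40 N, if the wrist force passes 120 N, or if a joint passes its speed limit or range.

## Working session

There is one attempt and no reset: what is moved stays moved. The work goes in short steps, Python scripts to look and compute and a shell command to move; the robot and the scene stay as the last step left them, time stands still between calls to the robot, and variables do not carry over. Pictures are saved under pics/ and viewed, at most 10 in all, crops included, and the job is handed in when it is done.

```bash
mkdir -p pics; python3 - <<'E'
from cell import robot
import cv2
for n in("scene","top"):
    im=robot.read_camera(n); cv2.imwrite(f"pics/{n}0.png",im[:,:,::-1]); m=robot.camera_model(n); print(n,m)
s=robot.observe();print(s["time"],s["tool_pos"],s["tool_rot"],s["opening"])
E
```

```text
scene {'camera_matrix': array([[446.11118422,   0.        , 278.70677618],
       [  0.        , 446.11118422, 211.13934221],
       [  0.        ,   0.        ,   1.        ]]), 'position': array([ 1.06801878, -0.0186289 ,  0.76790751]), 'attitude': array([-2.42450034, -0.01497072,  1.55717948])}
top {'camera_matrix': array([[404.02925199,   0.        , 274.33742658],
       [  0.        , 404.02925199, 212.46217384],
       [  0.        ,   0.        ,   1.        ]]), 'position': array([ 0.33528128, -0.01600977,  0.809648  ]), 'attitude': array([-2.96630247,  0.01777766, -1.58038159])}
0.1 [ 0.20378192 -0.48338995  0.19482537] [-3.14024020e+00 -1.68052306e-04  3.98840334e-01] 0.09200132106149674
```

View pics/top0.png

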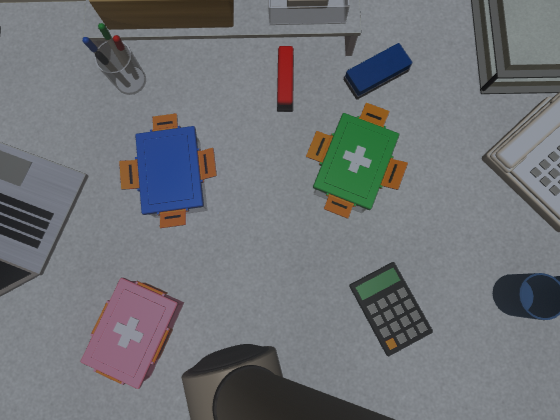

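View pics/scene0.png

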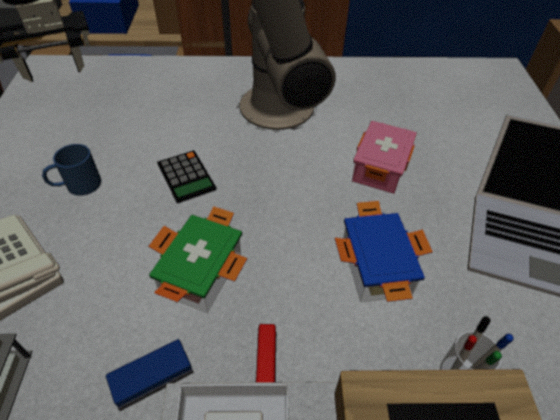

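The top picture shows three candidates: green lid with white cross at (357,160), plain blue lid at (169,170), and a pink look-alike with a cross at (130,332). I choose the green one and check it in a close crop.

```bash
cat > h.py <<'E'
import numpy as np
from scipy.spatial.transform import Rotation as Ro
from cell import robot
def ray(n,u,v,z):
    m=robot.camera_model(n);R=Ro.from_euler('xyz',m["attitude"]).as_matrix()
    d=R@np.linalg.solve(m["camera_matrix"],[u,v,1]);p=np.array(m["position"]);return p+d*(z-p[2])/d[2]
def proj(n,P):
    m=robot.camera_model(n);R=Ro.from_euler('xyz',m["attitude"]).as_matrix()
    c=R.T@(np.array(P)-m["position"]);q=m["camera_matrix"]@c;return q[:2]/q[2]
E
python3 - <<'E'
import cv2
a=cv2.imread("pics/top0.png")[90:230,290:430];b=cv2.imread("pics/scene0.png")[190:330,130:270]
cv2.imwrite("pics/crop0.png",cv2.hconcat([cv2.resize(x,(400,400),interpolation=2) for x in(a,b)]))
import numpy as np
from h import *
for n,z in(("top",.078),("scene",.078)):
    im=cv2.imread(f"pics/{n}0.png");hsv=cv2.cvtColor(im,cv2.COLOR_BGR2HSV)
    m=cv2.inRange(hsv,(50,130,90),(70,255,255))
    cs=max(cv2.findContours(m,0,2)[0],key=cv2.contourArea)
    box=cv2.boxPoints(cv2.minAreaRect(cs)) ; ap=cv2.approxPolyDP(cv2.convexHull(cs),6,True)[:,0].astype(float)
    W=np.array([ray(n,*p,z)[:2] for p in cv2.convexHull(cs)[:,0]])
    r=cv2.minAreaRect((W*1000).astype(np.float32));print(n,ap.tolist(),r,(cv2.boxPoints(r)).round().tolist())
E
```

```text
top [[343.0, 113.0], [398.0, 134.0], [370.0, 208.0], [314.0, 186.0]] ((563.7612915039062, -158.82614135742188), (120.5169906616211, 164.88758850097656), 66.7427749633789) [[464.0, -182.0], [616.0, -247.0], [663.0, -136.0], [512.0, -71.0]]
scene [[191.0, 216.0], [240.0, 231.0], [203.0, 294.0], [150.0, 274.0]] ((568.444580078125, -157.38510131835938), (112.714599609375, 155.93508911132812), 67.38616180419922) [[475.0, -179.0], [619.0, -239.0], [662.0, -135.0], [518.0, -75.0]]
```

View pics/crop0.png

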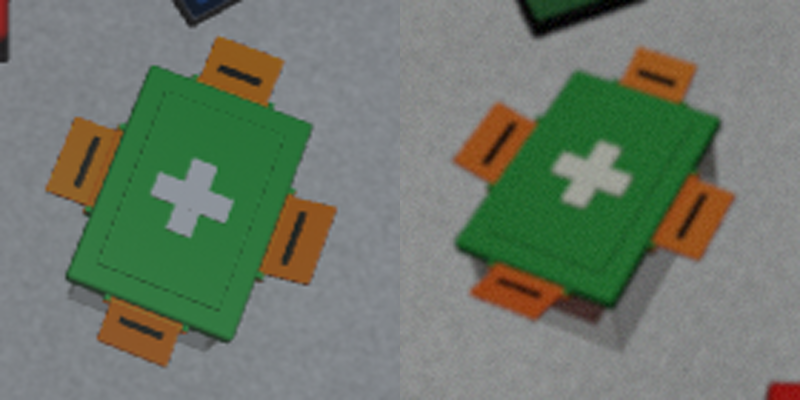

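Confirmed: the crop shows the green lid with a white cross at top (357,160), with four orange clips sticking out at about (374,115), (319,148), (394,173) and (339,206). Next I refine the centre from the cross in both views and work out targets in tool axes.

```bash
python3 - <<'E'
import cv2
from h import *
for n,(u,v) in(("top",(357,160)),("scene",(197,251))):
    im=cv2.imread(f"pics/{n}0.png")[v-22:v+22,u-22:u+22];hsv=cv2.cvtColor(im,cv2.COLOR_BGR2HSV)
    m=cv2.inRange(hsv,(0,0,100),(180,70,255)); M=cv2.connectedComponentsWithStats(m)
    i=min(range(1,M[0]),key=lambda k:np.hypot(*(M[3][k]-22)));c=M[3][i];print(n,M[2][i][4],c,ray(n,u-22+c[0],v-22+c[1],.078))
a=-0.40;L=np.array([np.cos(a),np.sin(a)]);S=np.array([-L[1],L[0]]);C=np.array([.566,-.158])
s=robot.observe()
for nm,p in(("right",C-S*.088),("near",C-L*.102),("left",C+S*.088),("far",C+L*.102)):
    d=np.r_[p-s["tool_pos"][:2],0];print(nm,p.round(3),np.hypot(*p),Ro.from_euler('xyz',s["tool_rot"]).inv().apply(d).round(3))
# predicted corners
for n in("top","scene"): print(n,[proj(n,[*(C+x*.08*L+y*.058*S),.078]).round(0).tolist() for x,y in((1,1),(1,-1),(-1,-1),(-1,1))])
E
```

```text
top 411 [21.77615572 20.82238443] [ 0.56525111 -0.15993812  0.078     ]
scene 378 [21.5978836 21.5952381] [ 0.56588747 -0.15739131  0.078     ]
right [ 0.532 -0.239] 0.5829961977009915 [ 0.397 -0.098  0.   ]
near [ 0.472 -0.118] 0.486644512328207 [ 0.389 -0.232  0.   ]
left [ 0.6   -0.077] 0.6051804966009614 [ 0.523 -0.221  0.   ]
far [ 0.66  -0.198] 0.6889304163853135 [ 0.531 -0.086  0.   ]
top [[342.0, 110.0], [399.0, 132.0], [370.0, 209.0], [311.0, 186.0]]
scene [[203.0, 295.0], [147.0, 274.0], [190.0, 212.0], [242.0, 230.0]]
```

```bash
cat > t.py <<'E'
from h import *
a=-0.40;L=np.array([np.cos(a),np.sin(a)]);S=np.array([-L[1],L[0]]);C=np.array([.5655,-.1585])
s=robot.observe();p=s["tool_pos"];d=p[:2]-C
print("t",s["time"],"box-frame L,S mm",1000*(d@L),1000*(d@S),"z",p[2],"yaw",s["tool_rot"],"F L,S,z",s["contact_force"][:2]@L,s["contact_force"][:2]@S,s["contact_force"][2],s["opening"])
E
python3 -m jog '[[[-1,0.04,-0.01,0,0.1],[-1,0.08,-0.02,0,0.2],[-1,0.12,-0.03,0,0.3],[-1,0.16,-0.04,0,0.4],[-1,0.2,-0.05,0,0.5]]]'
python3 -m jog '[[[-1,0.02,0,0,0.1],[-1,0.04,0,0,0.2],[-1,0.06,0,0,0.3],[-1,0.06,0,0,0.3],[-1,0.06,0,0,0.3]]]'
python3 t.py
```

```text
time: 0.52
tool_pos: [0.3698, -0.3586, 0.1952]
tool_rot: [-3.141, 0.0, -0.107]
contact_force: [0.3, -0.8, 0.5]
opening: 0.0628
grip_force: 0.0
time: 0.93
tool_pos: [0.4287, -0.3656, 0.1946]
tool_rot: [-3.141, 0.001, -0.398]
contact_force: [0.0, 0.5, 0.2]
opening: 0.0297
grip_force: 0.0
t 0.9333 box-frame L,S mm -45.30737478544174 -244.03741275128343 z 0.19457552057703995 yaw [-3.14109758e+00  1.49604157e-03 -3.98277655e-01] F L,S,z -0.16066599138350166 0.43234463888795227 0.20131747352154417 0.02968140616836493
```

```bash

python3 -m jog '[[[-1,0.015,-0.04,0,0],[-1,0.03,-0.08,0,0],[-1,0.045,-0.12,0,0],[-1,0.045,-0.156,0,0],[-1,0.045,-0.156,0,0]]]' >/dev/null
python3 -m jog '[[[-1,0,0,0.03,0],[-1,0,0,0.06,0],[-1,0,0,0.09,0],[-1,0,0,0.1,0],[-1,0,0,0.1,0]]]' >/dev/null
python3 t.py
python3 -m jog '[[[-1,0,0,0.008,0],[-1,0,0,0.016,0],[-1,0,0,0.024,0],[-1,0,0,0.024,0]]]' >/dev/null
python3 t.py
python3 -m jog '[[[-1,0,0,0.008,0],[-1,0,0,0.016,0],[-1,0,0,0.023,0],[-1,0,0,0.023,0]]]' >/dev/null
python3 t.py
```

```text
t 1.7667 box-frame L,S mm -2.7152706800953665 -89.31147064781261 z 0.09286275124111248 yaw [-3.14091328  0.00631945 -0.40104155] F L,S,z -0.41782370186314055 0.10457128391247937 0.6158050022965834 0.0007497292996544902
t 2.1 box-frame L,S mm -0.7217414374738146 -88.77777813939915 z 0.07055077013554946 yaw [-3.14149093e+00  1.25245869e-03 -4.01222122e-01] F L,S,z 0.12757421683796094 -0.1367222589042082 -1.3329994084153245 0.0005829308761020804
t 2.4333 box-frame L,S mm -0.9223912848858202 -88.62212332790641 z 0.04687293519921638 yaw [-3.14146240e+00  2.05539214e-03 -4.01131841e-01] F L,S,z 0.10664691922687015 0.17534389398887867 -0.33699578597331814 1.8294873668082729e-06
```

```bash

python3 -m jog '[[[-1,0,-0.003,0,0],[-1,0,-0.006,0,0],[-1,0,-0.006,0,0]]]' >/dev/null
python3 t.py
python3 -m jog '[[[-1,0,-0.003,0,0],[-1,0,-0.003,0,0]]]' >/dev/null
python3 t.py
python3 - <<'E'
from cell import robot
import cv2
a=robot.read_camera("top")[90:230,290:430,::-1];b=robot.read_camera("scene")[190:330,130:270,::-1]
cv2.imwrite("pics/c1.png",cv2.hconcat([cv2.resize(x,(400,400),interpolation=2) for x in(a,b)]))
E
```

```text
t 2.6833 box-frame L,S mm -0.0055064534562847284 -81.96945560526083 z 0.048672225388157055 yaw [-3.14144532e+00 -4.26239556e-04 -4.00749166e-01] F L,S,z -0.20823225315035535 0.3704869972503143 0.8476780156736576 0.00046713365099629995
t 2.85 box-frame L,S mm -0.02137878261258943 -79.10495901527345 z 0.04869068363407709 yaw [-3.14156744e+00 -4.90474033e-04 -4.00752677e-01] F L,S,z -0.2211785962021589 -0.16094348626427657 -0.1752112376874042 0.00015824547884112674
```

View pics/c1.png

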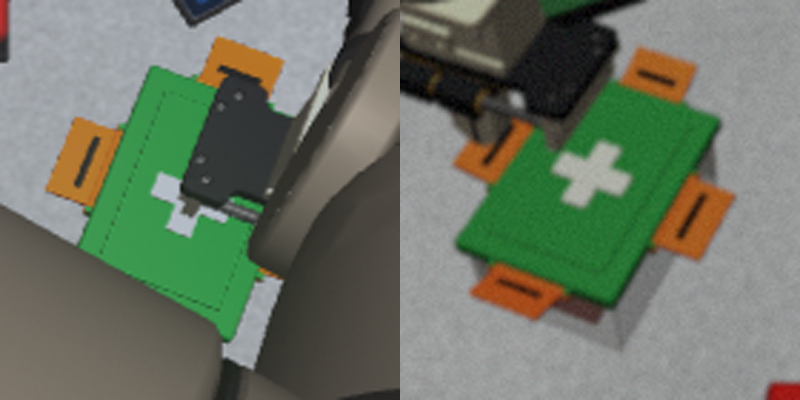

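The crop shows the gripper over the right side of the lid, but whether the right clip went down is unclear. I enlarge the spot.

```bash
python3 - <<'E'
from cell import robot
import cv2
from h import *
b=robot.read_camera("scene")[160:300,120:260,::-1]
cv2.imwrite("pics/c2.png",cv2.resize(b,(600,600),interpolation=2))
p=robot.observe()["tool_pos"]
print([((proj("scene",[p[0],p[1],p[2]+dz])-[120,160])*600/140).round() for dz in(-.008,.0,.02,.06)])
E
```

```text
[array([186., 381.]), array([183., 371.]), array([175., 345.]), array([158., 290.])]
```

View pics/c2.png

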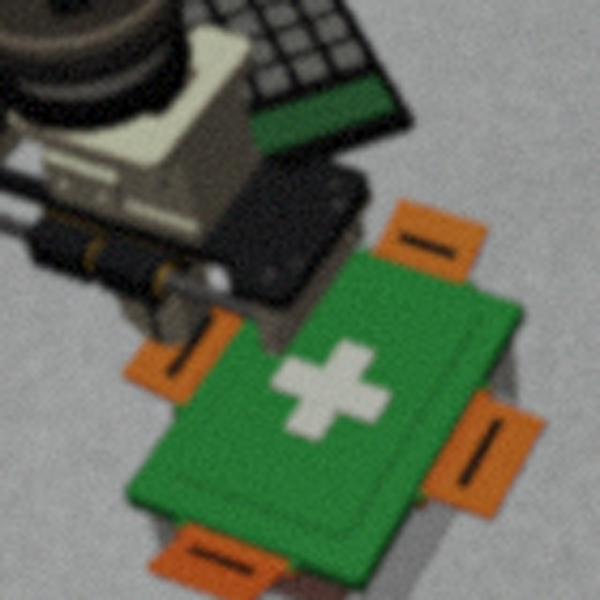

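```bash
python3 - <<'E'
from h import *
a=-0.40;L=np.array([np.cos(a),np.sin(a)]);S=np.array([-L[1],L[0]]);C=np.array([.5655,-.1585])
c=lambda l,s,z:((proj("scene",[*(C+l*L+s*S),z])-[120,160])*600/140).round().tolist()
for deg in(-30,-15,0,15,30,50):
    r=np.radians(deg);print(deg,[c(l,-.06-.032*np.cos(r),.068+.032*np.sin(r)) for l in(.028,-.028)],"hinge",c(.028,-.06,.068),c(-.028,-.06,.068))
for s in(-.098,-.06): print("finger box",s,[c(l,s,z) for l in(.0095,) for z in(.04,.07,.106)])
print("body",[c(l,s,.106) for l in(.0375,-.0375) for s in(-.079-.095,-.079+.095)])
E
```

```text
-30 [[133.0, 407.0], [198.0, 318.0]] hinge [179.0, 406.0] [244.0, 314.0]
-15 [[123.0, 395.0], [189.0, 305.0]] hinge [179.0, 406.0] [244.0, 314.0]
0 [[118.0, 383.0], [184.0, 294.0]] hinge [179.0, 406.0] [244.0, 314.0]
15 [[116.0, 373.0], [183.0, 283.0]] hinge [179.0, 406.0] [244.0, 314.0]
30 [[118.0, 365.0], [186.0, 275.0]] hinge [179.0, 406.0] [244.0, 314.0]
50 [[128.0, 358.0], [196.0, 267.0]] hinge [179.0, 406.0] [244.0, 314.0]
finger box -0.098 [[141.0, 385.0], [128.0, 346.0], [111.0, 296.0]]
finger box -0.06 [[212.0, 411.0], [200.0, 372.0], [186.0, 323.0]]
body [[-71.0, 290.0], [307.0, 427.0], [28.0, 174.0], [391.0, 298.0]]
```

```bash
python3 - <<'E'
from h import *
s=robot.observe();print(s["time"],s["tool_pos"])
a=-0.40;L=np.array([np.cos(a),np.sin(a)]);S=np.array([-L[1],L[0]]);C=np.array([.5655,-.1585])
# lower corner of black plate: top crop (190,190)->px ; scene crop2 (283,303)
for z in np.arange(.08,.24,.02):
    f=lambda n,u,v:[round(1000*float((ray(n,u,v,z)[:2]-C)@k)) for k in(L,S)]
    print(round(z,2),"lid-side near corner",f("top",290+183*.35,90+190*.35),f("scene",120+283*.2333,160+303*.2333),"| other", f("top",290+270*.35,90+110*.35))
E
python3 -m jog '[[[-1,0,0,0,0]]]'; python3 - <<'E'
from cell import robot
import cv2
a=robot.read_camera("top")[70:250,250:430,::-1];b=robot.read_camera("scene")[160:300,120:260,::-1]
cv2.imwrite("pics/c3.png",cv2.hconcat([cv2.resize(x,(400,400),interpolation=2) for x in(a,b)]))
E
```

```text
3.0 [ 0.53440528 -0.23178712  0.04856662]
0.08 lid-side near corner [2, 5] [-33, -40] | other [75, -29]
0.1 lid-side near corner [-5, 6] [-20, -30] | other [66, -27]
0.12 lid-side near corner [-13, 7] [-8, -19] | other [57, -25]
0.14 lid-side near corner [-20, 8] [5, -9] | other [47, -23]
0.16 lid-side near corner [-28, 9] [18, 2] | other [38, -21]
0.18 lid-side near corner [-35, 10] [31, 13] | other [28, -19]
0.2 lid-side near corner [-42, 11] [44, 23] | other [19, -17]
0.22 lid-side near corner [-50, 12] [57, 34] | other [10, -15]
time: 3.08
tool_pos: [0.5344, -0.2319, 0.0485]
tool_rot: [3.141, -0.0, -0.401]
contact_force: [-0.4, 1.4, 0.5]
opening: 0.0004
grip_force: 0.0
```

View pics/c3.png

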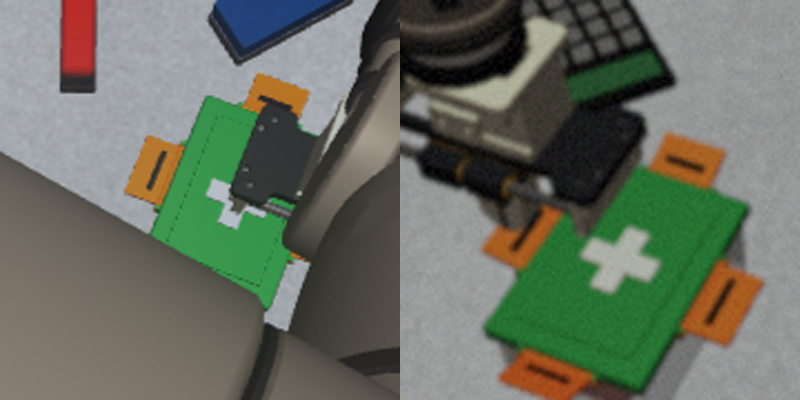

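```bash
python3 - <<'E'
from h import *
R=Ro.from_euler('xyz',[np.pi,0,.4])
for y in(-.065,-.046,.046,.065):
    print(y,[proj("scene",np.array([.2038,-.4834,.1948])+R.apply([0,y,z])).round() for z in(.008,-.011,-.058)])
s=robot.observe();print(s["qpos"])
import cv2
b=robot.read_camera("scene")[190:270,130:210,::-1];a=cv2.imread("pics/scene0.png")[0:100,0:100]
c=cv2.imread("pics/scene0.png")[190:270,130:210]
cv2.imwrite("pics/c4.png",cv2.hconcat([cv2.resize(x,(266,400),interpolation=2) if 0 else cv2.resize(x,(266,266),interpolation=2) for x in(a,c,b)]))
E
```

```text
-0.065 [array([91., 84.]), array([89., 77.]), array([82., 58.])]
-0.046 [array([83., 86.]), array([80., 79.]), array([73., 59.])]
0.046 [array([40., 95.]), array([36., 88.]), array([27., 68.])]
0.065 [array([30., 97.]), array([27., 90.]), array([18., 70.])]
[-5.40987477e-01  5.94083352e-01  1.54851387e+00 -6.23500769e-05
  9.98869712e-01  1.43117366e+00]
```

View pics/c4.png

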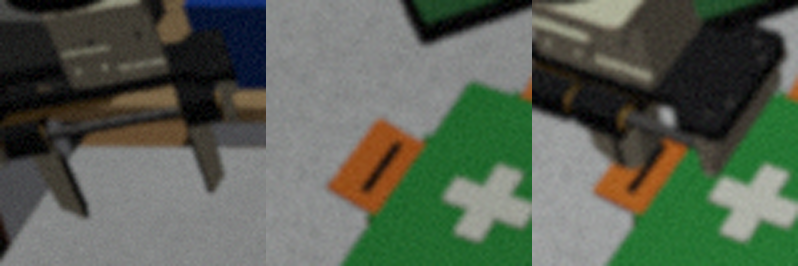

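The last crop shows the right clip unmoved and the fingertips ending just above it. At the start, the tips at (32,80) and (80,71) sat about 15 px above where the reported TCP projects. So the real tips are roughly 36 mm higher than the reported TCP implies. I back out, check nose_length, and descend while watching the force.

```bash
python3 -c "
from cell import robot;print(robot.nose_length)"
python3 -m jog '[[[-1,0,0.005,0,0],[-1,0,0.005,0,0]]]' >/dev/null
python3 t.py
python3 -m jog '[[[-1,0,0,0.004,0],[-1,0,0,0.008,0],[-1,0,0,0.008,0]]]' >/dev/null
python3 t.py
python3 -m jog '[[[-1,0,0,0.004,0],[-1,0,0,0.008,0],[-1,0,0,0.008,0]]]' >/dev/null
python3 t.py
```

```text
0.008
t 3.4 box-frame L,S mm -0.10049150852006214 -85.501592042662 z 0.04842326780346065 yaw [ 3.14116587e+00 -1.18162246e-04 -4.01521587e-01] F L,S,z -0.1882300455593427 0.34863158836263397 0.4233499591612154 0.00040843573108996956
t 3.65 box-frame L,S mm -0.3874824985839865 -84.79047940055455 z 0.039623848806357345 yaw [ 3.14156715e+00  6.07905855e-04 -4.01456734e-01] F L,S,z -0.5355239378994253 -0.49423117384912174 -0.02724486981534742 0.00027117465032062683
t 3.9 box-frame L,S mm -0.40512622468434184 -84.46346730813887 z 0.031592569985787494 yaw [-3.14137241e+00  6.50001958e-04 -4.01149173e-01] F L,S,z -0.7962964265264173 0.09671424665549079 -0.14155403842702055 0.00022656732081353562
```

```bash

python3 -m jog '[[[-1,0,0,0.004,0],[-1,0,0,0.006,0],[-1,0,0,0.006,0]]]' >/dev/null
python3 t.py
python3 -m jog '[[[-1,0,0,0.004,0],[-1,0,0,0.006,0],[-1,0,0,0.006,0]]]' >/dev/null
python3 t.py
python3 - <<'E'
from cell import robot
import cv2
b=robot.read_camera("scene")[180:270,120:210,::-1];a=robot.read_camera("top")[70:250,250:430,::-1]
cv2.imwrite("pics/c5.png",cv2.hconcat([cv2.resize(x,(400,400),interpolation=2) for x in(a,b)]))
E
```

```text
t 4.15 box-frame L,S mm -0.35020828451985125 -84.6029662682115 z 0.0258752714509749 yaw [ 3.14158170e+00  5.33840949e-04 -4.01085643e-01] F L,S,z 0.6774792607643633 0.22382813960216358 0.0531988850461524 0.0004265625750183198
t 4.4 box-frame L,S mm -0.42350513515295646 -84.70646735355022 z 0.01984971776627384 yaw [ 3.14151817e+00  6.57900319e-04 -4.01174110e-01] F L,S,z 0.43166779006623274 0.10575472513019034 0.03206900908210936 0.0005625678121732635
```

View pics/c5.png

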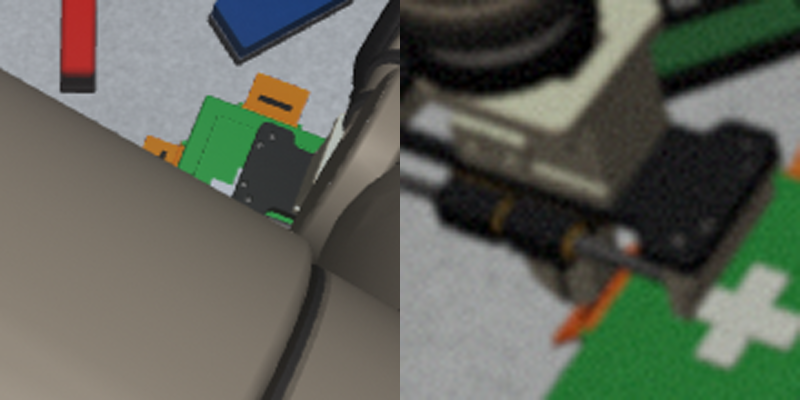

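The clip is now tilting down: its near free corner is at crop (555,338) and the fingertips press it. I continue down, then inward.

```bash

python3 -m jog '[[[-1,0,0,0.004,0],[-1,0,0,0.008,0],[-1,0,0,0.008,0]]]' >/dev/null
python3 t.py
python3 -m jog '[[[-1,0,-0.002,0,0],[-1,0,-0.004,0,0],[-1,0,-0.004,0,0]]]' >/dev/null
python3 t.py
python3 -m jog '[[[-1,0,-0.002,0,0],[-1,0,-0.004,0,0],[-1,0,-0.004,0,0]]]' >/dev/null
python3 t.py
python3 -m jog '[[[-1,0,-0.002,0,0],[-1,0,-0.003,0,0],[-1,0,-0.003,0,0]]]' >/dev/null
python3 t.py
```

```text
t 4.75 box-frame L,S mm -0.031424999241658445 -84.93854445354758 z 0.011901390465341569 yaw [ 3.14121969e+00 -2.74304650e-04 -4.01325200e-01] F L,S,z 1.1888113300643486 -1.1846596881954736 1.2828530710101205 0.0004704256574406347
t 5.0 box-frame L,S mm -0.41013868774722173 -80.87626014787598 z 0.012022028162370212 yaw [ 3.14094089e+00  6.63300014e-04 -4.01051730e-01] F L,S,z 0.39574937416798145 -4.667071832949147 -1.681365447815717 0.00022794550099527688
t 5.25 box-frame L,S mm -0.47625136985806643 -78.85968553254608 z 0.011982599992973686 yaw [ 3.13821403e+00  9.03219438e-04 -4.00582740e-01] F L,S,z -0.42385216202740805 -12.722021143957047 -3.2841497168332427 0.0004327764024352773
t 5.5 box-frame L,S mm -0.4605338376329281 -78.87786400298953 z 0.01204453857080219 yaw [ 3.13454424e+00  1.03841362e-03 -4.00637452e-01] F L,S,z -1.143658489801577 -25.164399331945212 -3.324584402794875 0.000489068722138476
```

Hard stop at S = -78.9 mm with 25 N, so the clip is flat. I back out and do the near clip.

```bash

python3 -m jog '[[[-1,0,0.02,0,0],[-1,0,0.035,0,0],[-1,0,0.035,-0.04,0],[-1,0,0.035,-0.08,0],[-1,0,0.035,-0.09,0]]]' >/dev/null
python3 t.py
python3 -m jog '[[[-1,-0.03,-0.03,0,0],[-1,-0.06,-0.06,0,0],[-1,-0.09,-0.09,0,0],[-1,-0.102,-0.108,0,0],[-1,-0.102,-0.108,0,0]]]' >/dev/null
python3 t.py
```

```text
t 5.9167 box-frame L,S mm 2.662009369060481 -108.77520648203556 z 0.10814944789570047 yaw [ 3.14106277 -0.00834369 -0.40168168] F L,S,z 1.479285278972352 -0.1643959186098757 1.288463458266845 0.0005724991391713893
t 6.3333 box-frame L,S mm -105.98976567192628 3.194046744916393 z 0.10237865881663821 yaw [-3.13986237e+00  3.01832504e-03 -3.97759828e-01] F L,S,z 0.5702996178057101 0.597300605948611 -0.08014991385510283 -0.00023826350200137954
```

```bash

python3 -m jog '[[[-1,0,0,0.02,0],[-1,0,0,0.04,0],[-1,0,0,0.046,0],[-1,0,0,0.046,0]]]' >/dev/null
python3 t.py
python3 -m jog '[[[-1,0,0,0.007,0],[-1,0,0,0.014,0],[-1,0,0,0.021,0],[-1,0,0,0.021,0]]]' >/dev/null
python3 t.py
python3 -m jog '[[[-1,0,0,0.007,0],[-1,0,0,0.014,0],[-1,0,0,0.021,0],[-1,0,0,0.021,0]]]' >/dev/null
python3 t.py
python3 -m jog '[[[-1,0.003,0,0,0],[-1,0.005,0,0,0],[-1,0.005,0,0,0]]]' >/dev/null
python3 t.py
```

```text
t 6.6667 box-frame L,S mm -103.05513030872687 -0.5225080186905775 z 0.05501922381995174 yaw [-3.1413352   0.0035166  -0.40131825] F L,S,z 0.2301166085219801 -0.17154783987965497 0.8310575031978584 0.00045092937034586756
t 7.0 box-frame L,S mm -101.87724512038626 -0.6422905268321905 z 0.03479312972208219 yaw [ 3.14159231e+00 -1.75721894e-04 -4.01461642e-01] F L,S,z 0.18151143996282468 -0.15896335498375438 0.8132161607924618 0.0003354059219771917
t 7.3333 box-frame L,S mm -102.96190466827949 -0.5988380519129161 z 0.013205425063653707 yaw [ 3.14152141e+00  2.14928603e-03 -4.01228059e-01] F L,S,z -0.3769724594308063 0.2501908487812146 0.288887175210969 0.0001269297984429956
t 7.5833 box-frame L,S mm -97.06086453254356 -0.5560264784550415 z 0.01429953532483659 yaw [ 3.14154498e+00  7.17138848e-04 -4.01225493e-01] F L,S,z -1.62578352531569 -0.8489331205508718 -1.7234365407628833 4.345929782906949e-05
```

```bash

python3 -m jog '[[[-1,0.002,0,0,0],[-1,0.004,0,0,0],[-1,0.004,0,0,0]]]' >/dev/null
python3 t.py
python3 -m jog '[[[-1,0.002,0,0,0],[-1,0.003,0,0,0],[-1,0.003,0,0,0]]]' >/dev/null
python3 t.py
```

```text
t 7.8333 box-frame L,S mm -94.14183621244447 -0.5509845838344805 z 0.01425910404842938 yaw [ 3.14146939e+00  2.74367122e-03 -4.00996115e-01] F L,S,z -5.648513853487034 0.027173749175983055 2.0782547761213106 0.000670209879358582
t 8.0833 box-frame L,S mm -94.35304549030081 -0.5510823541618013 z 0.014239152491680049 yaw [ 3.14126953  0.0088323  -0.40066963] F L,S,z -15.03567245295617 -1.484589104986907 9.845327786214513 0.0005198041623340545
```

```bash

python3 -m jog '[[[-1,-0.02,0,0,0],[-1,-0.035,0,0,0],[-1,-0.035,0,-0.04,0],[-1,-0.035,0,-0.08,0],[-1,-0.035,0,-0.09,0]]]' >/dev/null
python3 -m jog '[[[-1,0.03,-0.02,0,0],[-1,0.06,-0.04,0,0],[-1,0.09,-0.06,0,0],[-1,0.126,-0.085,0,0],[-1,0.126,-0.085,0,0]]]' >/dev/null
python3 -m jog '[[[-1,0,0,0,0],[-1,0,0,0,0]]]' >/dev/null
python3 t.py
```

```text
t 9.0833 box-frame L,S mm 0.9013194734623035 84.25668216627528 z 0.10414788265975691 yaw [ 3.14129574e+00  1.04400830e-04 -4.00736166e-01] F L,S,z -0.5488537718574313 0.8397738208433466 0.013796963741138493 0.0007129123346749622
```

```bash

python3 -m jog '[[[-1,0,0,0.02,0],[-1,0,0,0.04,0],[-1,0,0,0.049,0],[-1,0,0,0.049,0]]]' >/dev/null
python3 t.py
python3 -m jog '[[[-1,0,0,0.007,0],[-1,0,0,0.014,0],[-1,0,0,0.021,0],[-1,0,0,0.021,0]]]' >/dev/null
python3 t.py
python3 -m jog '[[[-1,0,0,0.007,0],[-1,0,0,0.014,0],[-1,0,0,0.021,0],[-1,0,0,0.021,0]]]' >/dev/null
python3 t.py
python3 -m jog '[[[-1,0,0.002,0,0],[-1,0,0.004,0,0],[-1,0,0.004,0,0]]]' >/dev/null
python3 t.py
python3 -m jog '[[[-1,0,0.002,0,0],[-1,0,0.004,0,0],[-1,0,0.004,0,0]]]' >/dev/null
python3 t.py
```

```text
t 9.4167 box-frame L,S mm -1.0546709837041275 83.40215099053162 z 0.05374807707757902 yaw [ 3.14086978  0.00414506 -0.40198006] F L,S,z -0.2811031607937466 -0.11824769108012483 0.24926509016928394 0.0008204854584023199
t 9.75 box-frame L,S mm 0.9628617727571774 84.22338694832636 z 0.033695630856050894 yaw [ 3.14148392e+00  1.74196390e-04 -4.01307186e-01] F L,S,z -0.20669622678216548 0.6771593770605181 -0.38323458897636437 0.0004540227437197767
t 10.0833 box-frame L,S mm 0.7101447708678147 84.72368380904508 z 0.012132647921679764 yaw [-3.14115858e+00  8.09301460e-04 -4.01215564e-01] F L,S,z 0.23008225112381744 1.2709329592155836 -0.4595386744149467 0.0004354627249007082
t 10.3333 box-frame L,S mm 0.44297569160960554 80.92869151132214 z 0.012790700021186902 yaw [-3.14057444e+00  1.30141339e-03 -4.01367245e-01] F L,S,z 0.5195906092691068 4.108244119783634 -2.367860462994556 0.0005864876515926513
t 10.5833 box-frame L,S mm 0.4457792174941306 80.64226639301371 z 0.01281928598754535 yaw [-3.13535514e+00  4.05209944e-04 -4.01676570e-01] F L,S,z 0.5365756814155707 19.308723665791742 -5.759875577443611 0.0002894761217527589
```

```bash

python3 -m jog '[[[-1,0,-0.02,0,0],[-1,0,-0.035,0,0],[-1,0,-0.035,-0.04,0],[-1,0,-0.035,-0.08,0],[-1,0,-0.035,-0.09,0]]]' >/dev/null
python3 -m jog '[[[-1,0.03,0.03,0,0],[-1,0.06,0.06,0,0],[-1,0.09,0.09,0,0],[-1,0.103,0.112,0,0],[-1,0.103,0.112,0,0]]]' >/dev/null
python3 -m jog '[[[-1,0,0,0,0],[-1,0,0,0,0]]]' >/dev/null
python3 t.py
```

```text
t 11.5833 box-frame L,S mm 103.26197080017418 -0.34443867294116587 z 0.10309641745545148 yaw [-3.14147196e+00  1.15459276e-03 -4.01265433e-01] F L,S,z -0.23455939065115508 0.11184861998154422 0.10542894899037442 0.00037478484897331994
```

```bash

python3 -m jog '[[[-1,0,0,0.02,0],[-1,0,0,0.04,0],[-1,0,0,0.048,0],[-1,0,0,0.048,0]]]' >/dev/null
python3 t.py
python3 -m jog '[[[-1,0,0,0.007,0],[-1,0,0,0.014,0],[-1,0,0,0.021,0],[-1,0,0,0.021,0]]]' >/dev/null
python3 t.py
python3 -m jog '[[[-1,0,0,0.007,0],[-1,0,0,0.014,0],[-1,0,0,0.021,0],[-1,0,0,0.021,0]]]' >/dev/null
python3 t.py
python3 -m jog '[[[-1,-0.003,0,0,0],[-1,-0.006,0,0,0],[-1,-0.006,0,0,0]]]' >/dev/null
python3 t.py
python3 -m jog '[[[-1,-0.002,0,0,0],[-1,-0.004,0,0,0],[-1,-0.004,0,0,0]]]' >/dev/null
python3 t.py
```

```text
t 11.9167 box-frame L,S mm 101.81736605411078 0.6870566568245754 z 0.053275071800607615 yaw [-3.14155169  0.00460471 -0.39941951] F L,S,z 0.11904091938388954 0.7585929922265676 -0.6525154523006353 0.0005833539595931735
t 12.25 box-frame L,S mm 104.54156077248018 -0.5229231755135169 z 0.03407969711584672 yaw [-3.14139509e+00 -1.55340769e-03 -4.01125143e-01] F L,S,z 2.119366345282485 -0.10137066776356844 0.8663909194680002 0.00025207783439386245
t 12.5833 box-frame L,S mm 102.85648396441435 -0.996750536518869 z 0.011611644605226248 yaw [ 3.14142108e+00  2.82626586e-03 -4.01380864e-01] F L,S,z 1.6410699941070253 -1.3184515580016962 1.148921283724844 0.0007549419736066134
t 12.8333 box-frame L,S mm 97.20696959637661 -0.8381833692046893 z 0.01323723707892694 yaw [ 3.14144634e+00  9.24423540e-04 -4.01161367e-01] F L,S,z 1.6198000518825035 -0.19778173959305637 0.04850146426729901 0.00010163482989787766
t 13.0833 box-frame L,S mm 96.09163867823212 -0.8621252364965525 z 0.013649829875392733 yaw [-3.14153459 -0.00546975 -0.40140026] F L,S,z 10.39014590482165 -0.8395584130567346 -6.260004906621833 0.0004190426656249346
```

```bash

python3 -m jog '[[[-1,-0.002,0,0,0],[-1,-0.002,0,0,0]]]' 
python3 -m jog '[[[-1,0.015,0,0,0],[-1,0.03,0,0,0],[-1,0.03,0,-0.04,0],[-1,0.03,0,-0.08,0],[-1,0.03,0,-0.12,0]]]' >/dev/null
python3 -m jog '[[[-1,-0.02,0.04,-0.02,0],[-1,-0.04,0.08,-0.02,0],[-1,-0.06,0.12,-0.02,0],[-1,-0.08,0.15,-0.02,0],[-1,-0.1,0.18,-0.02,0]]]' >/dev/null
python3 -m jog '[[[-1,-0.03,0.02,0,0],[-1,-0.06,0.04,0,0],[-1,-0.09,0.06,0,0],[-1,-0.12,0.08,0,0],[-1,-0.12,0.08,0,0]]]' >/dev/null
python3 t.py; python3 - <<'E'
from cell import robot
import cv2
b=robot.read_camera("scene")[190:330,130:270,::-1];a=robot.read_camera("top")[90:230,290:430,::-1]
cv2.imwrite("pics/c6.png",cv2.hconcat([cv2.resize(x,(400,400),interpolation=2) for x in(a,b)]))
E
```

```text
time: 13.25
tool_pos: [0.6538, -0.1967, 0.0138]
tool_rot: [-3.141, -0.01, -0.401]
contact_force: [17.2, -6.2, -12.1]
opening: 0.0008
grip_force: 8.5
t 14.5 box-frame L,S mm -102.7379418898814 -261.3669591226074 z 0.15357545813838316 yaw [ 3.14154663  0.00377887 -0.40469668] F L,S,z 1.0986334925048176 0.2066507175605501 1.1759348965980239 0.00036571262651355894
```

View pics/c6.png

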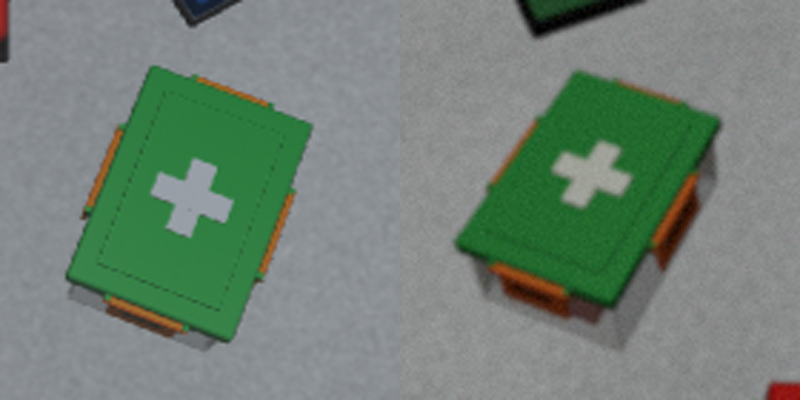

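All four clips hang flat. In the top view only thin orange edges remain, at crop (232,90), (103,172), (277,235) and (145,315). The arm is clear of everything.

```bash
python3 -c "
from cell import robot;print(robot.hand_in())"
```

```text
the job is handed in; nothing more can be done
None
```

All four clips of the green-lidded box were pressed flat to their stops and look flat in the final pictures, the blue-lidded box was not approached, and the job was handed in at about 14.6 s; no verdict was returned.

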